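# Free the jammed oil tin and stand it upright in the drip tray

### The job

The square oil tin has fallen head-down into the red parts bin: its cap end is jammed in the corner, pinched by the sprung divider and caught under the ledge. Lift it free with the gripper without wrenching it against the bin, and set it down gently, upright with its cap on top, inside the shallow steel drip tray. Leave the carton, the jar and the sharpening stone where they are.

Things in the scene. Friction and masses are not known exactly. Their poses are not given: they have to be found in the camera images.
- tin_center (a point): Square metal oil tin: body 50 x 50 x 140 mm, black cap 24 mm across and 8 mm high on its top end; 0.3 to 0.5 kg. Point: centre of the body; z runs from base to cap, x and y square to the flat sides, y level. At the start the cap end is down in the bin's back (+x), +y corner; the tin slopes up at 35 degrees from level towards the bin's front, rests on the front rim, and its base end sticks out past the rim.
- bin: Red parts bin, fixed. Origin: centre of underside; +x to its back, -x to its front, roughly facing the robot. Inside x -50 to 50 mm, y -56 to 56; walls and floor 5 mm thick. Front and side walls end 55 mm above the bench, back wall 80. Ledge along the back wall: juts in 20 mm, 6 thick, underside 62.5 above the bench, 2 mm over the tin, which comes out most freely along its own slope.
- divider (a joint): Sprung steel divider plate in the bin, 88 mm long, its top 51 mm above the bench; it presses the tin against the bin's +y wall with about 16 N, so drawing the tin out takes some 15 to 25 N and a firm grip. Value (m): 0 as it pinches the tin, growing to 0.012 at its stop when the tin is out.
- tray: Shallow square steel drip tray, fixed to the bench: outside 116 x 116 mm, inside 110 x 110 mm, inner floor about 3 mm and rim 10 mm above the bench. Origin: centre of its underside, x and y along its sides. Bin and tray stand one left, one right of the robot's middle; the bench between them is clear, at least 130 mm wide.
- carton: Bystander: cardboard carton 60 x 90 x 50 mm high. Origin: centre of its underside.
- jar: Bystander: round jar 56 mm across, 70 mm high. Origin: centre of its underside.
- stone: Bystander: sharpening stone on a wooden base, 150 x 50 x 36 mm high. Origin: centre of its underside.
There are look-alikes about, which are no part of the job. Of the things shaped like the tray, the steel one is meant.

How it is judged:
By the outcome, as a careful person would: the job done as asked, in the order asked, and still so for the second after the job is handed in, with the robot touching nothing.
It also fails if it takes over 72 s, if anything falls off the work surface, if the arm or the gripper's body presses on something with over 40 N, if the wrist force passes 120 N, or if a joint passes its speed limit or range.

### The arm

A 6-joint arm with a two-finger parallel gripper is mounted at the origin on the work surface. World frame = base frame: x ahead of the robot, y to its left, z up, the work surface at z = 0. Lengths are in m, angles in degrees, forces in N, time in s.
With the tool pointing down it reaches from about 0.35 to 0.975 m from the base axis. Payload 7.1 kg.
Tool frame: the origin (TCP) lies at the very end of the fingers, on their centre line; the grasp point (between the pads) lies 19 mm behind it; z points along the fingers, y is the line along which they close (so a half turn about z gives the same grasp; the last joint's range is limited). The gripper opens to 88 mm and grips with 3 to 60 N. Pads are 20 mm wide; open, the fingers measure 115 mm over their backs; the gripper's body (75 mm by 178 mm) begins 61 mm behind the grasp point.
Start: joints at [-69.729, 24.242, 93.386, -0, 62.372, -1.089], TCP at [0.228, -0.582, 0.223] pointing down, gripper open.
Joint ranges: [-172.04, 172.04], [-51.8, 120.97], [4.93, 147.93], [-75.15, 255.16], [6.16, 154.13], [-145.62, 145.62]. Speed limits (degrees/s): [136.94, 136.94, 172.46, 180, 180, 180].

### API

Orientations are given as a 3x3 rotation matrix whose columns are the frame's x, y, z axes.
In Python, from cell import * gives the robot as it stands. The module is installed in compiled form; this text tells all that it offers.
- The arm moves only by the shell command python3 -m crank 'ROWS' [OPENING] [FORCE]. ROWS is JSON, a list of rows, each an object of numbers: "dx", "dy", "dz": the shift along the tool's x, y, z in cm; "ax", "ay", "az": the turn, a rotation vector about the tool's x, y, z in units of 8 degrees (1.0 is 8 degrees). A call has 1 to 10 rows; each row shifts and turns the commanded pose from where the row before left it, along the tool's axes as they then stand; what a row does not reach is not made up. A row lasts 1/8 s, in which the tool goes at most 62.5 mm and 10.7 degrees, less where a joint would pass 70% of its speed; a pose out of reach is approached as far as the arm can. A call with a gripper value outside its range is refused whole. OPENING is the closure, from 0 (fully open) to 1 (shut), set as the call begins (- or left out, the last holds). The fingers move at their own pace and stop on an object; FORCE is the grip in N (left out, the last holds). Time passes only in rows, so rows that do not move let the fingers close. It gives the time, the measured TCP pose, the force, the opening and the grip force at its end, in the units of the state.
- get_obs(): the state, without advancing time (a new reading comes with each control period).
- capture(name): name is "side" or "top"; returns the picture (420x560x3 uint8, red, green, blue); there is no depth.
- camera_params(name): a dict with "mtx" (3x3 intrinsics, pixels), "k1" (the pictures are not rectified: a ray, as slopes to the right and down, at radius r is drawn at 1 + k1 r^2 times it, then the intrinsics apply), "pose" (4x4, takes a point from camera to world coordinates). Camera axes: x right, y down, z forward; pixel columns grow to the right and rows downward; lengths in m; the calibration is good to about 2 mm. A picture is of the moment at which its call begins. camera_params takes no time and is no camera call.
- hand_in(): hands the job in; it is judged then, once.
Trained networks look in the newest picture that a camera, given by its name, has taken for a name from the list of things; names that differ only in an ending like _2 or _b are one class to them, and where a whole thing is asked for, a point or a joint stands for the part that bears it (a point fixed in the world has none). Each returns a list of dicts, best first, with "confidence" (0 to 1); they miss things now and then, are a little off and sometimes report something else, mostly with a low value. They report only what shows in the picture. A call takes as long as a camera call. They do not tell look-alikes from the thing itself.
- search_frame(camera, name): "location" ([x, y, z] in m, in world coordinates, good to about 4 mm: the middle of the surface that is visible of it).
- cut_out(camera, name): "region" (420x560 bool, what is visible of it).
The state is a dict: "t": time; "joint_positions": joint angles; "joint_velocities": joint speeds; "tau": joint torques, N m; "eef_pos": TCP position; "tcp_rot": TCP orientation; "ft_force": force on the tool from outside, world axes, zero at the start; "torque": the same for the moment, N m; "opening": finger opening in m; "grip_force": force on a finger pad.
Only numpy, scipy, OpenCV 4.12 (cv2) and the standard library are available. Lean on these libraries where they do the work, as an engineer would, in place of code of your own. Each camera call takes 0.05 s, during which the arm holds its last target. There are 200 camera calls.

## Working session

There is one attempt and no reset: what is moved stays moved. The work goes in short steps, Python scripts to look and compute and a shell command to move; the robot and the scene stay as the last step left them, time stands still between calls to the robot, and variables do not carry over. Pictures are saved under pics/ and viewed, at most 10 in all, crops included, and the job is handed in when it is done.

```bash
mkdir -p pics; cat > h.py <<'E'
from cell import *
import numpy as np, cv2
def ray(cam,u,v):
    p=camera_params(cam);K=np.array(p["mtx"]);T=np.array(p["pose"]);k=p["k1"]
    d=np.array([(u-K[0,2])/K[0,0],(v-K[1,2])/K[1,1]]);s=d.copy()
    for _ in range(20): s=d/(1+k*(s@s))
    return T[:3,3],T[:3,:3]@np.array([s[0],s[1],1])
def at(cam,u,v,z):
    o,d=ray(cam,u,v);return o+d*(z-o[2])/d[2]
def proj(cam,P):
    p=camera_params(cam);K=np.array(p["mtx"]);T=np.array(p["pose"]);k=p["k1"]
    c=(np.atleast_2d(P)-T[:3,3])@T[:3,:3];s=c[:,:2]/c[:,2:];s=s*(1+k*(s**2).sum(1,keepdims=True))
    return np.c_[s[:,0]*K[0,0]+K[0,2],s[:,1]*K[1,1]+K[1,2]]
def save(cam,n):
    im=capture(cam);cv2.imwrite(f"pics/{n}.png",cv2.cvtColor(im,cv2.COLOR_RGB2BGR));return im
E
python3 - <<'E'
from h import *
for c in("top","side"):
    save(c,c+"0");print(c,np.array(camera_params(c)["pose"]).round(3).tolist())
    for n in("tin_center","bin","tray","carton","jar","stone"):
        print(n,[(round(d["confidence"],2),np.round(d["location"],3).tolist()) for d in search_frame(c,n)])
E
```

```text
top [[0.026, -0.988, 0.151, 0.394], [-1.0, -0.027, -0.007, 0.017], [0.011, -0.15, -0.989, 1.346], [0.0, 0.0, 0.0, 1.0]]
tin_center [(0.6, [0.523, -0.177, 0.101])]
bin [(0.75, [0.572, -0.236, 0.041])]
tray [(0.86, [0.424, 0.334, 0.004]), (0.67, [0.778, 0.199, 0.004]), (0.59, [0.587, 0.217, 0.005])]
carton [(0.96, [0.772, -0.046, 0.051])]
jar [(0.81, [0.59, 0.439, 0.067])]
stone [(0.73, [0.595, -0.448, 0.034])]
side [[-0.993, -0.047, 0.11, 0.455], [-0.117, 0.572, -0.812, 1.013], [-0.024, -0.819, -0.574, 0.795], [0.0, 0.0, 0.0, 1.0]]
tin_center [(0.57, [0.523, -0.153, 0.089])]
bin [(0.63, [0.578, -0.152, 0.04]), (0.55, [0.587, 0.218, 0.006])]
tray [(0.97, [0.426, 0.338, 0.002]), (0.84, [0.778, 0.201, 0.001]), (0.71, [0.588, 0.219, 0.004])]
carton [(0.56, [0.773, -0.006, 0.053])]
jar [(0.69, [0.591, 0.466, 0.057])]
stone [(0.78, [0.601, -0.44, 0.031]), (0.31, [0.58, -0.153, 0.041])]
```

View pics/top0.png

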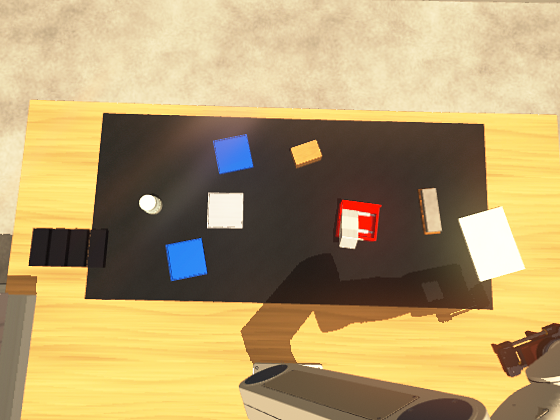

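View pics/side0.png

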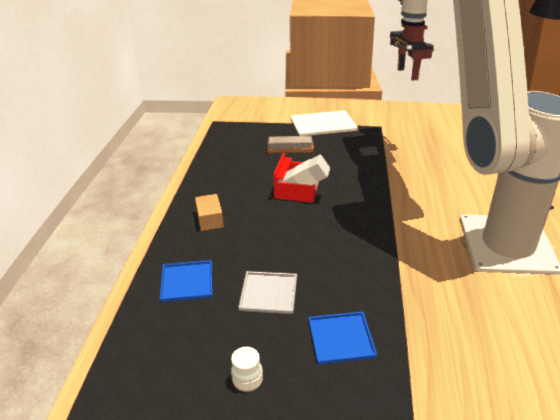

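The grey steel tray is at about (225,210) in the top picture, and the bin with the tin at about (357,220). The two blue trays are look-alikes. Next I'll zoom in on the bin.

```bash
python3 - <<'E'
import cv2,numpy as np
a=cv2.imread("pics/top0.png")[190:260,325:395];b=cv2.imread("pics/side0.png")[145:215,265:335]
cv2.imwrite("pics/crop0.png",np.hstack([cv2.resize(x,(400,400),interpolation=cv2.INTER_CUBIC) if 0 else cv2.resize(x,(399,399),interpolation=cv2.INTER_CUBIC) for x in(a,b)]))
E
```

```text
(no output)
```

View pics/crop0.png

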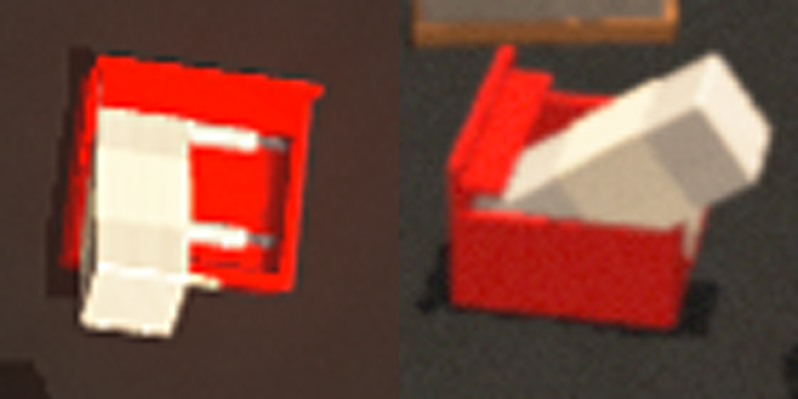

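```bash
python3 - <<'E'
from h import *
from scipy.optimize import least_squares as L
T=lambda u,v:(325+u/5.7,190+v/5.7)
S=lambda u,v:(265+(u-399)/5.7,145+v/5.7)
obs=[("top",(.055,.061,.08),T(98,55)),("top",(.055,-.061,.08),T(322,88)),("top",(-.055,-.061,.055),T(293,292)),
("side",(.055,.061,0),S(452,305)),("side",(-.055,.061,0),S(675,325)),("side",(-.055,.061,.055),S(705,215)),("side",(.055,-.061,.08),S(508,47)),("side",(.055,.061,.08),S(452,160))]
tin=[("side",(-.0646,.006,.1263),S(715,53)),("side",(-.0646,.056,.1263),S(690,105)),("side",(-.0933,.006,.0853),S(770,130)),("side",(-.0933,.056,.0853),S(757,185)),
("top",(-.0646,.056,.1263),T(100,268)),("top",(-.0646,.006,.1263),T(187,273)),("top",(-.0933,.056,.0853),T(80,328)),("top",(-.0933,.006,.0853),T(170,337))]
def W(p,q):
    c,s=np.cos(p[2]),np.sin(p[2]);return np.array([p[0]+c*q[0]-s*q[1],p[1]+s*q[0]+c*q[1],q[2]])
def f(p,o): return np.concatenate([proj(c,W(p,q))[0]-np.array(m) for c,q,m in o])
for o in(obs,tin,obs+tin):
    r=L(f,[.57,-.2,0],args=(o,));print(r.x[:2].round(4),np.degrees(r.x[2]).round(2));print(r.fun.reshape(-1,2).round(1).tolist())
p=r.x
print("tin centre",W(p,(-.0216,.031,.0656)))
# tray
im=cv2.imread("pics/top0.png");
m=cut_out("top","tray")
for d in m:
    g=d["region"].astype(np.uint8);c=cv2.minAreaRect(np.argwhere(g)[:,::-1].astype(np.float32))
    print(d["confidence"],c)
    if abs(c[0][0]-225)<15:
        q=np.array([at("top",u,v,.01)[:2] for u,v in cv2.boxPoints(c)]);print(q.round(4),q.mean(0),np.linalg.norm(q-np.roll(q,1,0),axis=1))
        print(np.degrees(np.arctan2(*(q-np.roll(q,1,0)).T[::-1])))
E
```

```text
[ 0.553  -0.2164] -4.84
[[0.1, 1.5], [-0.4, 0.0], [0.2, -0.3], [1.6, -0.8], [1.0, -0.7], [-3.9, 2.0], [-0.6, -1.0], [0.9, 0.4]]
[ 0.5565 -0.2131] -5.76
[[-0.4, -1.1], [1.3, -1.3], [-0.1, -0.8], [-0.2, -1.1], [-1.4, -0.5], [0.0, 0.8], [-0.7, -0.7], [-0.3, -0.2]]
[ 0.5545 -0.2148] -6.08
[[0.0, 0.7], [-0.6, -0.0], [-0.8, -0.4], [0.7, -0.8], [-0.1, -0.2], [-5.0, 2.4], [-0.6, -0.9], [-0.1, 0.4], [0.4, -1.3], [2.0, -1.5], [0.6, -0.9], [0.4, -1.3], [-1.0, 0.1], [0.4, 1.4], [-0.3, -0.1], [0.0, 0.5]]
tin centre [ 0.53626709 -0.18167877  0.0656    ]
0.69 ((225.0, 210.0), (34.0, 36.0), 90.0)
[[0.6401 0.2784]
 [0.6435 0.1596]
 [0.5304 0.1548]
 [0.5273 0.2721]] [0.58530475 0.21622806] [0.11302713 0.11884644 0.11319568 0.1173601 ]
[   3.18308816  -88.39369865 -177.57185278   91.5088059 ]
0.64 ((232.45591735839844, 153.4883575439453), (34.26431655883789, 35.85515594482422), 78.2317123413086)
[[0.8208 0.2734]
 [0.8501 0.1563]
 [0.7342 0.1283]
 [0.7058 0.2441]] [0.77775245 0.20052948] [0.11869992 0.1206779  0.11921022 0.11927348]
[  14.28008771  -75.96789714 -166.39650306  103.78803631]
0.63 ((186.63514709472656, 259.310791015625), (37.97616958618164, 38.96255874633789), 80.53767395019531)
```

The fit puts the bin at (0.555, -0.2145) with yaw about -5.7°. The steel tray is at about (0.587, 0.218) with yaw about 2°. Tin geometry deduced from contact with the rim, floor and back wall agrees with the pictures to about 1–2 px. Now I'll write a pose-to-rows helper.

```bash
cat >> h.py <<'E'
from scipy.spatial.transform import Rotation as Ro
B=(.555,-.2145,np.radians(-5.7))
def bw(q,vec=False):
    c,s=np.cos(B[2]),np.sin(B[2]);M=np.array([[c,-s,0],[s,c,0],[0,0,1]])
    return M@np.array(q,float)+(0 if vec else np.array([B[0],B[1],0]))
def frame(z,y):
    z=np.array(z,float)/np.linalg.norm(z);y=np.array(y,float);y-=z*(y@z);y/=np.linalg.norm(y)
    return np.c_[np.cross(y,z),y,z]
def pick(R,R0): # nearer half turn
    F=R@np.diag([-1,-1,1]);return min((R,F),key=lambda X:Ro.from_matrix(R0.T@X).magnitude())
def rows(p0,R0,p1,R1,n):
    w=Ro.from_matrix(R0.T@R1).as_rotvec()/n
    M=sum(R0@Ro.from_rotvec(w*k).as_matrix() for k in range(n))
    d=np.linalg.solve(M,np.array(p1)-p0)*100
    print(n,"rows d",d.round(2),"a",(np.degrees(w)/8).round(3),"|d|mm",np.linalg.norm(d).round(2)*10)
def st():
    o=get_obs();return np.array(o["eef_pos"]),np.array(o["tcp_rot"]),o
E
cat > a.py <<'E'
from h import *
# grasp A target: s from base, h above the centreline
def grasp(s,h,delta=0,back=0):
    d=np.radians(35);u=np.array([np.cos(d),0,-np.sin(d)]);n=np.array([np.sin(d),0,np.cos(d)])
    g=np.array([-.07895,.031,.1058])+u*s+n*h
    e=np.radians(delta);t=-np.cos(e)*n-np.sin(e)*u
    return bw(g+t*(.019-back)),frame(bw(t,1),bw([0,1,0],1))
E
python3 - <<'E'
from a import *
p,R,o=st();print(R.round(3),o["ft_force"],o["opening"],o["t"])
p1,R1=grasp(.048,.008,0,.10);R1=pick(R1,R);print(p1,R1.round(3))
rows(p,R,p+[0,0,.12],R,2);rows(p+[0,0,.12],R,p1+[0,0,.1],R1,10)
E
```

```text
[[ 0.931  0.364  0.   ]
 [ 0.364 -0.931 -0.   ]
 [ 0.     0.    -1.   ]] [ 0.63664982 -0.83194414 -0.57793248] 0.08791918208098096 0.75
[ 0.56944006 -0.18478727  0.15117286] [[ 0.815 -0.099 -0.571]
 [-0.081 -0.995  0.057]
 [-0.574  0.    -0.819]]
2 rows d [ 0.  0. -6.] a [0. 0. 0.] |d|mm 60.0
10 rows d [ 4.23 -3.36 -0.14] a [ 0.103 -0.429  0.328] |d|mm 54.0
```

```bash
python3 -m crank '[{"dz":-5},{"dz":-5},{"dx":4.2,"dy":-3.4,"dz":-0.1,"ax":0.1,"ay":-0.43,"az":0.33},{"dx":4.2,"dy":-3.4,"dz":-0.1,"ax":0.1,"ay":-0.43,"az":0.33},{"dx":4.2,"dy":-3.4,"dz":-0.1,"ax":0.1,"ay":-0.43,"az":0.33},{"dx":4.2,"dy":-3.4,"dz":-0.1,"ax":0.1,"ay":-0.43,"az":0.33},{"dx":4.2,"dy":-3.4,"dz":-0.1,"ax":0.1,"ay":-0.43,"az":0.33},{"dx":4.2,"dy":-3.4,"dz":-0.1,"ax":0.1,"ay":-0.43,"az":0.33},{"dx":4.2,"dy":-3.4,"dz":-0.1,"ax":0.1,"ay":-0.43,"az":0.33},{"dx":4.2,"dy":-3.4,"dz":-0.1,"ax":0.1,"ay":-0.43,"az":0.33}]' 0; python3 - <<'E'
from a import *
import json
p,R,o=st();print(np.round(o["joint_positions"],2))
open("log.jsonl","a").write(json.dumps([list(map(float,o["joint_positions"])),p.tolist(),R.tolist()])+"\n")
p1,R1=grasp(.048,.008,0,.10);R1=pick(R1,R)
rows(p,R,p1+[0,0,.02],R1,5);rows(p,R,p1+[0,0,.02],R1,3)
E
```

```text
[-69.73  24.24  93.39   0.    62.37  -1.09]
5 rows d [ 8.41 -6.56 -0.86] a [ 0.207 -0.858  0.655] |d|mm 107.0
3 rows d [ 14.37 -10.48  -0.95] a [ 0.344 -1.431  1.092] |d|mm 178.1invalid input at $[0]: expected keys dx, dy, dz, ax, ay, az
```

```bash
python3 -m crank '[{"dx":0,"dy":0,"dz":-5,"ax":0,"ay":0,"az":0},{"dx":0,"dy":0,"dz":-5,"ax":0,"ay":0,"az":0},{"dx":4.2,"dy":-3.4,"dz":-0.1,"ax":0.1,"ay":-0.43,"az":0.33},{"dx":4.2,"dy":-3.4,"dz":-0.1,"ax":0.1,"ay":-0.43,"az":0.33},{"dx":4.2,"dy":-3.4,"dz":-0.1,"ax":0.1,"ay":-0.43,"az":0.33},{"dx":4.2,"dy":-3.4,"dz":-0.1,"ax":0.1,"ay":-0.43,"az":0.33},{"dx":4.2,"dy":-3.4,"dz":-0.1,"ax":0.1,"ay":-0.43,"az":0.33},{"dx":4.2,"dy":-3.4,"dz":-0.1,"ax":0.1,"ay":-0.43,"az":0.33},{"dx":4.2,"dy":-3.4,"dz":-0.1,"ax":0.1,"ay":-0.43,"az":0.33},{"dx":4.2,"dy":-3.4,"dz":-0.1,"ax":0.1,"ay":-0.43,"az":0.33}]' 0; cat > n.py <<'E'
from a import *
import json
p,R,o=st();print("q",np.round(o["joint_positions"],1).tolist(),"p",p.round(4),"f",np.round(o["ft_force"],1),"op",round(o["opening"],4),"g",round(o["grip_force"],1),"t",round(o["t"],2))
open("log.jsonl","a").write(json.dumps([list(map(float,o["joint_positions"])),p.tolist(),R.tolist()])+"\n")
E
python3 - <<'E'
from n import *
p1,R1=grasp(.048,.008,0,.10);R1=pick(R1,R)
rows(p,R,p1+[0,0,.02],R1,5)
E
```

```text
t: 2.0
eef_pos: [0.491, -0.2466, 0.2664]
tcp_rot: [[0.882, -0.009, -0.471], [0.0, -1.0, 0.02], [-0.471, -0.018, -0.882]]
ft_force: [-0.1, -1.2, -0.4]
opening: 0.0879
grip_force: 0.0
q [-22.6, 28.9, 84.8, -9.4, 92.9, 69.4] p [ 0.491  -0.2466  0.2664] f [-0.1 -1.2 -0.4] op 0.0879 g 0.0 t 2.0
5 rows d [ 2.28 -1.28  0.87] a [ 0.046 -0.171  0.124] |d|mm 27.599999999999998
```

```bash
python3 -m crank '[{"dx":2.3,"dy":-1.3,"dz":0.9,"ax":0.05,"ay":-0.17,"az":0.12},{"dx":2.3,"dy":-1.3,"dz":0.9,"ax":0.05,"ay":-0.17,"az":0.12},{"dx":2.3,"dy":-1.3,"dz":0.9,"ax":0.05,"ay":-0.17,"az":0.12},{"dx":2.3,"dy":-1.3,"dz":0.9,"ax":0.05,"ay":-0.17,"az":0.12},{"dx":2.3,"dy":-1.3,"dz":0.9,"ax":0.05,"ay":-0.17,"az":0.12},{"dx":0,"dy":0,"dz":0,"ax":0,"ay":0,"az":0}]' 0 >/dev/null; cat > fk.py <<'E'
import numpy as np, json
from scipy.spatial.transform import Rotation as Ro
def fk(q,m,sg):
    h,a1,l1,e,l2,l6=m;r=np.radians(q)
    Y=lambda a:Ro.from_euler('y',a).as_matrix();Z=lambda a:Ro.from_euler('z',a).as_matrix()
    R=Z(r[0]);p=np.array([0,0,h])+R@[a1,0,0]
    R=R@Y(r[1]);p=p+R@[0,0,l1]
    R=R@Y(r[2]);p=p+R@[e,0,l2]
    R=R@Z(sg[0]*r[3])@Y(r[4]);p=p+R@[0,0,l6]
    return p,R@Z(sg[1]*r[5])
E
python3 - <<'E'
from n import *
from fk import *
from scipy.optimize import least_squares as L
D=[json.loads(x) for x in open("log.jsonl")]
for sg in((1,1),(1,-1),(-1,1),(-1,-1)):
    f=lambda m:np.concatenate([fk(q,m,sg)[0]-P for q,P,_ in D])
    r=L(f,[.4,0,.4,0,.4,.3])
    E=[np.degrees(Ro.from_matrix(np.array(X).T@fk(q,r.x,sg)[1]).as_rotvec()).round(1).tolist() for q,_,X in D]
    print(sg,r.x.round(3),np.abs(r.fun).max(),E)
p1,R1=grasp(.048,.008,0,.10);R1=pick(R1,R)
rows(p,R,p1+[0,0,.02],R1,1)
E
```

```text
q [-16.1, 43.1, 75.8, -5.8, 95.8, 80.5] p [ 0.5679 -0.184   0.1677] f [ 0.5 -0.6  1.2] op 0.0876 g 0.0 t 2.75
(1, 1) [ 0.153 -0.087  0.438 -0.168  0.509  0.248] 0.01223689324111582 [[0.0, -0.0, -90.0], [0.0, -0.0, -90.0], [-0.0, -0.0, -90.0]]
(1, -1) [ 0.153 -0.087  0.438 -0.168  0.509  0.248] 0.01223689324111582 [[0.0, -0.0, -87.8], [-0.0, -0.0, 131.3], [-0.0, -0.0, 108.9]]
(-1, 1) [-0.681 -0.545 -0.218 -1.458  0.637 -0.077] 0.030135202558526197 [[0.0, -0.0, -90.0], [8.6, 19.0, -90.1], [7.5, 10.5, -90.8]]
(-1, -1) [-0.681 -0.545 -0.218 -1.458  0.637 -0.077] 0.030135202558526197 [[0.0, -0.0, -87.8], [16.6, -16.6, 128.9], [9.5, -9.5, 107.3]]
1 rows d [-0.07  0.06 -0.37] a [-0.021  0.014  0.042] |d|mm 3.9000000000000004
```

```bash
cat > fk.py <<'E'
import numpy as np, json
from scipy.spatial.transform import Rotation as Ro
from scipy.optimize import least_squares as L
Y=lambda a:Ro.from_euler('y',a).as_matrix();Z=lambda a:Ro.from_euler('z',a).as_matrix()
def fk(q,m):
    h,a1,l1,e,l2,l6,c=m;r=np.radians(q)
    R=Z(r[0]);p=np.array([0,0,h])+R@[a1,c,0]
    R=R@Y(r[1]);p=p+R@[0,0,l1]
    R=R@Y(r[2]);p=p+R@[e,0,l2]
    R=R@Z(r[3])@Y(r[4]);p=p+R@[0,0,l6]
    return p,R@Z(r[5]+np.pi/2)
LO=np.array([-172.04,-51.8,4.93,-75.15,6.16,-145.62]);HI=np.array([172.04,120.97,147.93,255.16,154.13,145.62])
def fit():
    D=[json.loads(x) for x in open("log.jsonl")]
    g=np.array([.35,0,.4,0,.4,.3,0])
    r=L(lambda m:np.concatenate([fk(q,m)[0]-P for q,P,_ in D]+[.003*(m-g)]),g)
    return r.x,max(np.abs(fk(q,r.x)[0]-P).max() for q,P,_ in D)
def ik(p,R,q0,m):
    f=lambda q:np.r_[(fk(q,m)[0]-p)*10,Ro.from_matrix(R.T@fk(q,m)[1]).as_rotvec()]
    r=L(f,np.clip(q0,LO+.1,HI-.1),bounds=(LO,HI),x_scale=30.);return r.x,np.sqrt(2*r.cost)
E
python3 - <<'E'
from h import *
from fk import *
m,e=fit();print(m.round(3),e)
E
```

```text
[ 0.312 -0.     0.563  0.077  0.485  0.309  0.012] 1.648276476737265e-05
```

```bash
cat > plan.py <<'E'
from a import *
from fk import *
m,e=fit()
d=np.radians(35);u=bw([np.cos(d),0,-np.sin(d)],1);yb=bw([0,1,0],1);RT=np.c_[np.cross(yb,u),yb,u];cT=bw([-.0216,.031,.0656])
def place(s,h,delta,psi,flip,xy=(.586,.217),z=.0735,R0=None):
    p,R=grasp(s,h,delta); R=pick(R,st()[1])
    if flip: R=R@np.diag([-1,-1,1])
    Re=Ro.from_euler('z',psi,degrees=True).as_matrix()
    return Re@(RT.T@(p-cT))+[xy[0],xy[1],z],Re@RT.T@R,p,R
E
python3 - <<'E'
from plan import *
q0=np.array(st()[2]["joint_positions"]);rng=np.random.default_rng(0)
for delta in(0,12,24):
  for flip in(0,1):
    pe,Re,p,R=place(.048,.008,delta,0,flip)
    qs,er=ik(p,R,q0,m)
    print("start",delta,flip,qs.round(0),round(er,4))
    for psi in range(-180,180,30):
        pe,Re,_,_=place(.048,.008,delta,psi,flip);best=[]
        for k in range(12):
            q,er=ik(pe,Re,rng.uniform(LO,HI) if k else qs,m)
            if er<1e-3:best.append((np.abs(q-qs).max(),q))
        if best:
            b=min(best,key=lambda x:x[0]);print(" ",psi,"tool az",np.degrees(np.arctan2(Re[1,2],Re[0,2])).round(),b[1].round(0),"margin",np.minimum(b[1]-LO,HI-b[1]).min().round(1),"wc",(pe-m[5]*Re[:,2]).round(2))
E
```

```text
start 0 0 [-17.  46.  86.  -6.  83.  82.] 0.0
  -180 tool az -180.0 [ 13.  82.  43.  22. 143. -72.] margin 11.1 wc [0.88 0.22 0.05]
  -150 tool az -150.0 [  23.   83.   41.  -13.  146. -101.] margin 8.3 wc [0.84 0.37 0.05]
  -120 tool az -120.0 [  32.   79.   51.  -40.  133. -119.] margin 21.3 wc [0.74 0.48 0.05]
  -90 tool az -90.0 [  40.   73.   69.  -56.  114. -121.] margin 18.8 wc [0.59 0.52 0.05]
  -60 tool az -60.0 [  46.   68.   89.  -75.   97. -113.] margin 0.2 wc [0.44 0.48 0.05]
  0 tool az -0.0 [ 35.  69. 122. 216.  99. -84.] margin 26.2 wc [0.29 0.22 0.05]
  30 tool az 30.0 [ 10.  70. 124. 159. 104. -95.] margin 23.7 wc [0.33 0.07 0.05]
  60 tool az 60.0 [ -7.  66. 114. 113.  90. -90.] margin 34.4 wc [ 0.44 -0.04  0.05]
  90 tool az 90.0 [ -9.  66.  96.  81.  93. -72.] margin 52.3 wc [ 0.59 -0.08  0.05]
  120 tool az 120.0 [ -4.  71.  76.  61. 108. -61.] margin 46.0 wc [ 0.74 -0.04  0.05]
  150 tool az 150.0 [  4.  77.  57.  44. 127. -60.] margin 27.0 wc [0.84 0.07 0.05]
start 0 1 [-17.  46.  86.  -6.  83. -98.] 0.0
  -180 tool az -180.0 [ 13.  82.  43.  22. 143. 108.] ma
[... 4109 characters left out ...]
rgin 41.8 wc [0.72 0.45 0.17]
  -90 tool az -90.0 [ 39.  62.  76. -45.  95.  58.] margin 29.7 wc [0.59 0.49 0.17]
  -60 tool az -60.0 [ 44.  56.  95. -66.  76.  60.] margin 9.3 wc [0.45 0.45 0.17]
  0 tool az -0.0 [ 33.  52. 126. 213.  65.  89.] margin 21.6 wc [0.31 0.22 0.17]
  30 tool az 30.0 [ 11.  53. 129. 161.  67.  89.] margin 19.2 wc [0.35 0.08 0.17]
  60 tool az 60.0 [ -4.  52. 118. 112.  62. 100.] margin 29.6 wc [ 0.45 -0.02  0.17]
  90 tool az 90.0 [ -7.  54. 101.  74.  71. 116.] margin 29.6 wc [ 0.59 -0.06  0.17]
  120 tool az 120.0 [ -3.  59.  83.  50.  89. 121.] margin 24.3 wc [ 0.72 -0.02  0.17]
  150 tool az 150.0 [  5.  65.  66.  33. 107. 117.] margin 28.9 wc [0.82 0.08 0.17]
```

```bash
python3 - <<'E'
from n import *
p1,R1=grasp(.048,.008,18,.075);R1=pick(R1,R);print(p1)
rows(p,R,p1,R1,4)
E
```

```text
q [-16.1, 43.1, 75.8, -5.8, 95.8, 80.5] p [ 0.5679 -0.184   0.1677] f [ 0.5 -0.6  1.2] op 0.0876 g 0.0 t 2.75
[ 0.56771254 -0.18461484  0.11852319]
4 rows d [0.82 0.02 0.92] a [-0.004 -0.559  0.011] |d|mm 12.3
```

```bash
python3 -m crank '[{"dx":0.82,"dy":0.02,"dz":0.92,"ax":0,"ay":-0.56,"az":0.01},{"dx":0.82,"dy":0.02,"dz":0.92,"ax":0,"ay":-0.56,"az":0.01},{"dx":0.82,"dy":0.02,"dz":0.92,"ax":0,"ay":-0.56,"az":0.01},{"dx":0.82,"dy":0.02,"dz":0.92,"ax":0,"ay":-0.56,"az":0.01},{"dx":0,"dy":0,"dz":0,"ax":0,"ay":0,"az":0}]' 0 >/dev/null; python3 - <<'E'
from n import *
p1,R1=grasp(.048,.008,18,.075);R1=pick(R1,R);rows(p,R,p1,R1,1)
a=save("top","top1")[150:270,300:420];b=save("side","side1")[95:215,235:355]
cv2.imwrite("pics/crop1.png",cv2.cvtColor(np.hstack([cv2.resize(x,(399,399),interpolation=cv2.INTER_CUBIC) for x in(a,b)]),cv2.COLOR_RGB2BGR))
E
```

```text
q [-15.4, 56.2, 65.4, -8.1, 110.8, 81.3] p [ 0.5672 -0.1859  0.1193] f [ 0.1 -0.4  0.8] op 0.0877 g 0.0 t 3.38
1 rows d [ 0.09 -0.13  0.02] a [-0.022 -0.002 -0.001] |d|mm 1.6
```

View pics/crop1.png

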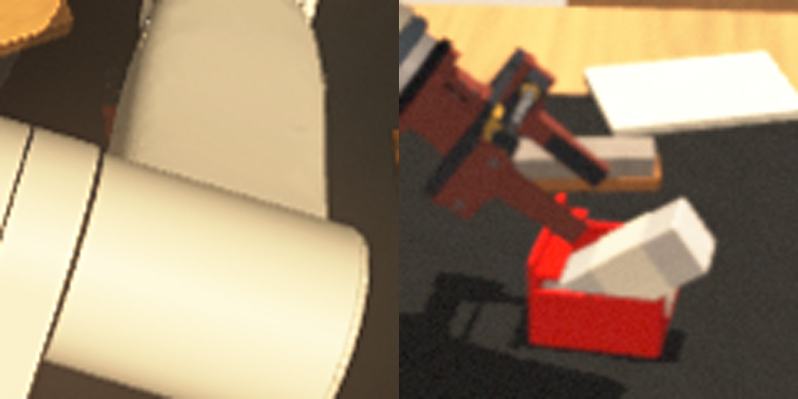

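The side crop shows the gripper wide across the closing line, with its fingertips at (577,240) and (600,180), just above the tin's top face. It is clear of the back wall. Advancing along the tool axis.

```bash
python3 -m crank '[{"dx":0.05,"dy":-0.06,"dz":1.5,"ax":-0.02,"ay":0,"az":0},{"dx":0.04,"dy":-0.06,"dz":1.5,"ax":0,"ay":0,"az":0},{"dx":0,"dy":0,"dz":1.5,"ax":0,"ay":0,"az":0},{"dx":0,"dy":0,"dz":1.5,"ax":0,"ay":0,"az":0},{"dx":0,"dy":0,"dz":1.5,"ax":0,"ay":0,"az":0},{"dx":0,"dy":0,"dz":0,"ax":0,"ay":0,"az":0}]' 0; python3 - <<'E'
from n import *
p1,R1=grasp(.048,.008,18,0);R1=pick(R1,R);rows(p,R,p1,R1,1)
save("side","side2")
b=capture("side")[125:215,255:355]
cv2.imwrite("pics/crop2.png",cv2.cvtColor(cv2.resize(b,(700,600),interpolation=cv2.INTER_CUBIC),cv2.COLOR_RGB2BGR))
E
```

```text
t: 4.22
eef_pos: [0.5079, -0.1782, 0.074]
tcp_rot: [[0.599, -0.1, -0.795], [-0.06, -0.995, 0.079], [-0.799, 0.0, -0.602]]
ft_force: [-0.4, -0.2, 1.1]
opening: 0.088
grip_force: 0.0
q [-15.9, 55.2, 75.3, -8.3, 101.9, 82.1] p [ 0.5079 -0.1782  0.074 ] f [-0.4 -0.2  1.1] op 0.088 g 0.0 t 4.22
1 rows d [0.06 0.04 0.02] a [-0.001 -0.001 -0.002] |d|mm 0.8
```

View pics/crop2.png

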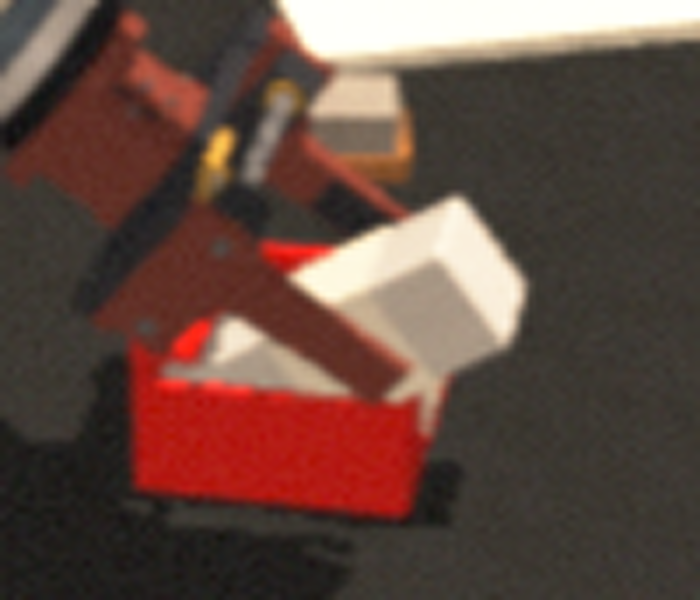

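The near finger lies alongside the tin's +y face, with its tip at about (385,390), level with the rim and not touching it. I'll close lightly first.

```bash
python3 -m crank '[{"dx":0,"dy":0,"dz":0,"ax":0,"ay":0,"az":0},{"dx":0,"dy":0,"dz":0,"ax":0,"ay":0,"az":0},{"dx":0,"dy":0,"dz":0,"ax":0,"ay":0,"az":0},{"dx":0,"dy":0,"dz":0,"ax":0,"ay":0,"az":0},{"dx":0,"dy":0,"dz":0,"ax":0,"ay":0,"az":0},{"dx":0,"dy":0,"dz":0,"ax":0,"ay":0,"az":0}]' 1 5; python3 -c "from n import *;print(R.T@np.array(o['ft_force']))"
```

```text
t: 5.08
eef_pos: [0.5095, -0.1762, 0.0746]
tcp_rot: [[0.601, -0.101, -0.793], [-0.059, -0.995, 0.082], [-0.797, -0.003, -0.604]]
ft_force: [1.4, 9.3, 1.2]
opening: 0.0504
grip_force: 5.0
q [-15.8, 55.1, 75.2, -8.1, 102.0, 82.1] p [ 0.5095 -0.1762  0.0746] f [1.4 9.3 1.2] op 0.0504 g 5.0 t 5.08
[-0.65663652 -9.35748076 -1.05257554]
```

```bash
python3 -m crank '[{"dx":0,"dy":-0.1,"dz":0,"ax":0,"ay":0,"az":0},{"dx":0,"dy":-0.1,"dz":0,"ax":0,"ay":0,"az":0},{"dx":0,"dy":0,"dz":0,"ax":0,"ay":0,"az":0},{"dx":0,"dy":0,"dz":0,"ax":0,"ay":0,"az":0}]' 1 5; python3 -c "from n import *;print(R.T@np.array(o['ft_force']))"
```

```text
t: 5.58
eef_pos: [0.5095, -0.176, 0.0746]
tcp_rot: [[0.601, -0.1, -0.793], [-0.06, -0.995, 0.08], [-0.797, -0.0, -0.604]]
ft_force: [1.0, 5.9, 0.3]
opening: 0.0503
grip_force: 5.0
q [-15.8, 55.1, 75.2, -8.1, 102.0, 82.2] p [ 0.5095 -0.176   0.0746] f [1.  5.9 0.3] op 0.0503 g 5.0 t 5.58
[ 0.04447281 -5.94028806 -0.51311013]
```

```bash
python3 -m crank '[{"dx":0,"dy":-0.1,"dz":0,"ax":0,"ay":0,"az":0},{"dx":0,"dy":-0.1,"dz":0,"ax":0,"ay":0,"az":0},{"dx":0,"dy":-0.1,"dz":0,"ax":0,"ay":0,"az":0},{"dx":0,"dy":0,"dz":0,"ax":0,"ay":0,"az":0},{"dx":0,"dy":0,"dz":0,"ax":0,"ay":0,"az":0},{"dx":0,"dy":0,"dz":0,"ax":0,"ay":0,"az":0}]' 1 55; python3 -c "
from n import *;print(R.T@np.array(o['ft_force']))
u=bw([np.cos(np.radians(35)),0,-np.sin(np.radians(35))],1)
print('along -u per cm in tool',(R.T@-u).round(3), 'up',(R.T@[0,0,1]).round(3))"
```

```text
t: 6.32
eef_pos: [0.5095, -0.1758, 0.0745]
tcp_rot: [[0.601, -0.099, -0.793], [-0.063, -0.995, 0.077], [-0.797, 0.004, -0.604]]
ft_force: [-1.8, -9.1, -1.2]
opening: 0.05
grip_force: 55.0
q [-15.7, 55.1, 75.3, -8.3, 101.9, 82.4] p [ 0.5095 -0.1758  0.0745] f [-1.8 -9.1 -1.2] op 0.05 g 55.0 t 6.33
[0.49564372 9.21796262 1.46773913]
along -u per cm in tool [-0.952  0.002  0.306] up [-0.797  0.004 -0.604]
```

```bash
python3 -m crank '[{"dx":0,"dy":0.15,"dz":0,"ax":0,"ay":0,"az":0},{"dx":-0.2,"dy":0,"dz":0.065,"ax":0,"ay":0,"az":0},{"dx":-0.3,"dy":0,"dz":0.097,"ax":0,"ay":0,"az":0},{"dx":-0.3,"dy":0,"dz":0.097,"ax":0,"ay":0,"az":0},{"dx":-0.3,"dy":0,"dz":0.097,"ax":0,"ay":0,"az":0},{"dx":-0.3,"dy":0,"dz":0.097,"ax":0,"ay":0,"az":0}]' 1 58; python3 -c "from n import *;print(R.T@np.array(o['ft_force']),o['torque'])"
```

```text
t: 7.08
eef_pos: [0.5021, -0.1751, 0.0801]
tcp_rot: [[0.612, -0.098, -0.785], [-0.063, -0.995, 0.076], [-0.788, 0.003, -0.615]]
ft_force: [15.9, -5.7, -16.1]
opening: 0.0495
grip_force: 58.0
q [-15.8, 53.7, 77.0, -8.2, 100.8, 82.3] p [ 0.5021 -0.1751  0.0801] f [ 15.9  -5.7 -16.1] op 0.0495 g 58.0 t 7.08
[22.7447093   4.02671583 -2.99698995] [-0.6216527  -4.248079   -0.27857142]
```

```bash
python3 -m crank '[{"dx":-0.38,"dy":0,"dz":0.12,"ax":0,"ay":0,"az":0},{"dx":-0.38,"dy":0,"dz":0.12,"ax":0,"ay":0,"az":0},{"dx":-0.38,"dy":0,"dz":0.12,"ax":0,"ay":0,"az":0},{"dx":-0.38,"dy":0,"dz":0.12,"ax":0,"ay":0,"az":0},{"dx":-0.38,"dy":0,"dz":0.12,"ax":0,"ay":0,"az":0},{"dx":-0.38,"dy":0,"dz":0.12,"ax":0,"ay":0,"az":0},{"dx":-0.38,"dy":0,"dz":0.12,"ax":0,"ay":0,"az":0},{"dx":-0.38,"dy":0,"dz":0.12,"ax":0,"ay":0,"az":0}]' 1 58; python3 -c "from n import *;print(R.T@np.array(o['ft_force']),o['torque'])"
```

```text
t: 8.07
eef_pos: [0.4762, -0.1723, 0.0987]
tcp_rot: [[0.612, -0.098, -0.785], [-0.062, -0.995, 0.076], [-0.788, 0.002, -0.615]]
ft_force: [15.7, -4.0, -16.5]
opening: 0.0494
grip_force: 58.0
q [-16.1, 50.6, 81.2, -8.5, 99.7, 82.1] p [ 0.4762 -0.1723  0.0987] f [ 15.7  -4.  -16.5] op 0.0494 g 58.0 t 8.07
[22.90643866  2.41483391 -2.45972218] [-0.6860953  -4.26818139 -0.02153099]
```

```bash
python3 -m crank '[{"dx":-0.6,"dy":0,"dz":0.19,"ax":0,"ay":0,"az":0},{"dx":-0.6,"dy":0,"dz":0.19,"ax":0,"ay":0,"az":0},{"dx":-0.6,"dy":0,"dz":0.19,"ax":0,"ay":0,"az":0},{"dx":-0.6,"dy":0,"dz":0.19,"ax":0,"ay":0,"az":0},{"dx":-0.6,"dy":0,"dz":0.19,"ax":0,"ay":0,"az":0},{"dx":-0.6,"dy":0,"dz":0.19,"ax":0,"ay":0,"az":0},{"dx":-0.6,"dy":0,"dz":0.19,"ax":0,"ay":0,"az":0},{"dx":-0.6,"dy":0,"dz":0.19,"ax":0,"ay":0,"az":0},{"dx":-0.6,"dy":0,"dz":0.19,"ax":0,"ay":0,"az":0},{"dx":-0.6,"dy":0,"dz":0.19,"ax":0,"ay":0,"az":0}]' 1 58; python3 -c "from n import *;print(R.T@np.array(o['ft_force']),o['torque'])"
```

```text
t: 9.32
eef_pos: [0.4202, -0.166, 0.1382]
tcp_rot: [[0.601, -0.099, -0.793], [-0.06, -0.995, 0.079], [-0.797, 0.001, -0.604]]
ft_force: [-0.1, 0.1, -3.6]
opening: 0.0497
grip_force: 57.9
q [-16.9, 44.4, 89.1, -9.1, 98.8, 81.8] p [ 0.4202 -0.166   0.1382] f [-0.1  0.1 -3.6] op 0.0497 g 57.9 t 9.32
[ 2.85400115 -0.05540602  2.23146672] [-0.08431679 -0.81207375  0.01806023]
```

```bash
python3 -m crank '[{"dx":-2.4,"dy":0,"dz":-1.8,"ax":0,"ay":0,"az":0},{"dx":-3.2,"dy":0,"dz":-2.4,"ax":0,"ay":0,"az":0},{"dx":-3.2,"dy":0,"dz":-2.4,"ax":0,"ay":0,"az":0},{"dx":-3.2,"dy":0,"dz":-2.4,"ax":0,"ay":0,"az":0},{"dx":0,"dy":0,"dz":0,"ax":0,"ay":0,"az":0}]' 1 58; python3 - <<'E'
from n import *
from plan import *
q0=np.array(o["joint_positions"])
print("fit",fit()[1],"force tool",R.T@np.array(o["ft_force"]))
pm=np.array([.52,.0,.36])
for psi in(50,70,90,110,130):
    pe,Re,_,_=place(.048,.008,18,psi,0);pe=pe+[0,0,.12]
    rv=Ro.from_matrix(R.T@Re).as_rotvec();q=q0;Q=[];E=[]
    for k in range(1,31):
        f=k/30;P=(p*(1-2*f)+pm*2*f) if f<.5 else pm*(2-2*f)+pe*(2*f-1)
        q,er=ik(P,R@Ro.from_rotvec(rv*f).as_matrix(),q,m);Q.append(q);E.append(er)
    Q=np.array(Q);print(psi,np.degrees(rv).round(0),np.linalg.norm(np.degrees(rv)).round(),"err",max(E).__round__(4),"maxstep",np.abs(np.diff(Q,axis=0)).max(0).round(1),"margin",np.minimum(Q-LO,HI-Q).min().round(1),Q[-1].round(0))
E
```

```text
t: 9.95
eef_pos: [0.4207, -0.1662, 0.29]
tcp_rot: [[0.605, -0.1, -0.79], [-0.062, -0.995, 0.078], [-0.794, 0.002, -0.608]]
ft_force: [0.4, -0.1, -4.8]
opening: 0.0496
grip_force: 57.9
q [-16.9, 33.1, 86.3, -9.7, 112.3, 79.5] p [ 0.4207 -0.1662  0.29  ] f [ 0.4 -0.1 -4.8] op 0.0496 g 57.9 t 9.95
fit 2.1041320794612517e-06 force tool [4.09412082e+00 2.37000249e-03 2.60033686e+00]
50 [ 11. 113. -66.] 131.0 err 0.0 maxstep [ 1.2  4.7  2.9 10.7  5.6 12.7] margin 21.1 [ -2.  39. 126. 123.  63. -77.]
70 [ 15. 103. -89.] 137.0 err 0.0 maxstep [1.  3.8 2.5 6.  3.9 8.7] margin 31.3 [ -7.  41. 116.  94.  68. -65.]
90 [  19.   90. -110.] 144.0 err 0.0 maxstep [1.  3.1 2.  3.7 3.  6.7] margin 42.7 [ -8.  45. 103.  74.  79. -57.]
110 [  22.   74. -130.] 151.0 err 0.0 maxstep [1.1 2.7 1.4 2.6 2.2 5.6] margin 42.8 [ -5.  49.  90.  59.  92. -54.]
130 [  25.   54. -148.] 160.0 err 0.0 maxstep [1.2 2.3 1.6 2.3 1.5 5.1] margin 42.3 [ -1.  54.  77.  48. 105. -54.]
```

```bash
cat > leg.py <<'E'
from n import *
from plan import *
def leg(P,f,n=10,psi=90):
    pe,Re,_,_=place(.048,.008,18,psi,0)
    global R
    rv=Ro.from_matrix(R.T@Re).as_rotvec();rows(p,R,P if P is not None else pe+[0,0,.12],R@Ro.from_rotvec(rv*f).as_matrix(),n);print(pe)
E
python3 -c "
from leg import *
leg([.48,-.08,.34],1/3)"
```

```text
q [-16.9, 33.1, 86.3, -9.7, 112.3, 79.5] p [ 0.4207 -0.1662  0.29  ] f [ 0.4 -0.1 -4.8] op 0.0496 g 57.9 t 9.95
10 rows d [ 0.35 -0.94 -0.65] a [ 0.079  0.374 -0.46 ] |d|mm 11.899999999999999
[0.586      0.22703477 0.04559253]
```

```bash
sed -i 's/R=pick(R,st()\[1\])/R=pick(R,np.array([[.6,-.1,-.79],[-.06,-.995,.08],[-.797,0,-.604]]))/' plan.py; python3 -m crank '[{"dx":0.35,"dy":-0.94,"dz":-0.65,"ax":0.08,"ay":0.37,"az":-0.46},{"dx":0.35,"dy":-0.94,"dz":-0.65,"ax":0.08,"ay":0.37,"az":-0.46},{"dx":0.35,"dy":-0.94,"dz":-0.65,"ax":0.08,"ay":0.37,"az":-0.46},{"dx":0.35,"dy":-0.94,"dz":-0.65,"ax":0.08,"ay":0.37,"az":-0.46},{"dx":0.35,"dy":-0.94,"dz":-0.65,"ax":0.08,"ay":0.37,"az":-0.46},{"dx":0.35,"dy":-0.94,"dz":-0.65,"ax":0.08,"ay":0.37,"az":-0.46},{"dx":0.35,"dy":-0.94,"dz":-0.65,"ax":0.08,"ay":0.37,"az":-0.46},{"dx":0.35,"dy":-0.94,"dz":-0.65,"ax":0.08,"ay":0.37,"az":-0.46},{"dx":0.35,"dy":-0.94,"dz":-0.65,"ax":0.08,"ay":0.37,"az":-0.46},{"dx":0.35,"dy":-0.94,"dz":-0.65,"ax":0.08,"ay":0.37,"az":-0.46}]' 1 58 >/dev/null; python3 -c "
from leg import *
leg([.55,.06,.34],.5)"
```

```text
q [-16.9, 20.7, 89.0, 9.7, 99.2, 47.2] p [ 0.4792 -0.0793  0.3357] f [-0.5 -0.7 -3.5] op 0.0495 g 58.0 t 11.2
10 rows d [ 1.44 -0.56  0.44] a [ 0.075  0.376 -0.463] |d|mm 16.0
[0.586      0.22703477 0.04559253]
```

```bash
python3 -m crank '[{"dx":1.44,"dy":-0.56,"dz":0.44,"ax":0.08,"ay":0.37,"az":-0.46},{"dx":1.44,"dy":-0.56,"dz":0.44,"ax":0.08,"ay":0.37,"az":-0.46},{"dx":1.44,"dy":-0.56,"dz":0.44,"ax":0.08,"ay":0.37,"az":-0.46},{"dx":1.44,"dy":-0.56,"dz":0.44,"ax":0.08,"ay":0.37,"az":-0.46},{"dx":1.44,"dy":-0.56,"dz":0.44,"ax":0.08,"ay":0.37,"az":-0.46},{"dx":1.44,"dy":-0.56,"dz":0.44,"ax":0.08,"ay":0.37,"az":-0.46},{"dx":1.44,"dy":-0.56,"dz":0.44,"ax":0.08,"ay":0.37,"az":-0.46},{"dx":1.44,"dy":-0.56,"dz":0.44,"ax":0.08,"ay":0.37,"az":-0.46},{"dx":1.44,"dy":-0.56,"dz":0.44,"ax":0.08,"ay":0.37,"az":-0.46},{"dx":1.44,"dy":-0.56,"dz":0.44,"ax":0.08,"ay":0.37,"az":-0.46}]' 1 58 >/dev/null; python3 -c "
from leg import *
leg(None,1)"
```

```text
q [-15.5, 19.3, 95.8, 38.8, 85.2, 9.6] p [0.5501 0.0601 0.3391] f [-0.4  0.2 -3.8] op 0.0498 g 58.0 t 12.45
10 rows d [-0.32  0.55  2.4 ] a [ 0.07   0.378 -0.47 ] |d|mm 24.8
[0.586      0.22703477 0.04559253]
```

```bash
python3 -m crank '[{"dx":-0.32,"dy":0.55,"dz":2.4,"ax":0.07,"ay":0.38,"az":-0.47},{"dx":-0.32,"dy":0.55,"dz":2.4,"ax":0.07,"ay":0.38,"az":-0.47},{"dx":-0.32,"dy":0.55,"dz":2.4,"ax":0.07,"ay":0.38,"az":-0.47},{"dx":-0.32,"dy":0.55,"dz":2.4,"ax":0.07,"ay":0.38,"az":-0.47},{"dx":-0.32,"dy":0.55,"dz":2.4,"ax":0.07,"ay":0.38,"az":-0.47},{"dx":-0.32,"dy":0.55,"dz":2.4,"ax":0.07,"ay":0.38,"az":-0.47},{"dx":-0.32,"dy":0.55,"dz":2.4,"ax":0.07,"ay":0.38,"az":-0.47},{"dx":-0.32,"dy":0.55,"dz":2.4,"ax":0.07,"ay":0.38,"az":-0.47},{"dx":-0.32,"dy":0.55,"dz":2.4,"ax":0.07,"ay":0.38,"az":-0.47},{"dx":-0.32,"dy":0.55,"dz":2.4,"ax":0.07,"ay":0.38,"az":-0.47},{"dx":0,"dy":0,"dz":0,"ax":0,"ay":0,"az":0}]' 1 58 | tail -1; python3 - <<'E'
from leg import *
leg(None,1,1)
a=save("top","top3");b=save("side","side3")
E
```

```text
q [-15.5, 19.3, 95.8, 38.8, 85.2, 9.6] p [0.5501 0.0601 0.3391] f [-0.4  0.2 -3.8] op 0.0498 g 58.0 t 12.45
1 rows d [ 3.88  3.86 23.72] a [ 0.698  3.776 -4.702] |d|mm 243.5
[0.586      0.22703477 0.04559253]invalid input at $: expected 1 to 10 rows
```

Eleven rows were refused, so I'm sending ten.

```bash
python3 -m crank '[{"dx":-0.32,"dy":0.55,"dz":2.4,"ax":0.07,"ay":0.38,"az":-0.47},{"dx":-0.32,"dy":0.55,"dz":2.4,"ax":0.07,"ay":0.38,"az":-0.47},{"dx":-0.32,"dy":0.55,"dz":2.4,"ax":0.07,"ay":0.38,"az":-0.47},{"dx":-0.32,"dy":0.55,"dz":2.4,"ax":0.07,"ay":0.38,"az":-0.47},{"dx":-0.32,"dy":0.55,"dz":2.4,"ax":0.07,"ay":0.38,"az":-0.47},{"dx":-0.32,"dy":0.55,"dz":2.4,"ax":0.07,"ay":0.38,"az":-0.47},{"dx":-0.32,"dy":0.55,"dz":2.4,"ax":0.07,"ay":0.38,"az":-0.47},{"dx":-0.32,"dy":0.55,"dz":2.4,"ax":0.07,"ay":0.38,"az":-0.47},{"dx":-0.32,"dy":0.55,"dz":2.4,"ax":0.07,"ay":0.38,"az":-0.47},{"dx":-0.32,"dy":0.55,"dz":2.4,"ax":0.07,"ay":0.38,"az":-0.47}]' 1 58 | tail -1;python3 -m crank '[{"dx":0,"dy":0,"dz":0,"ax":0,"ay":0,"az":0},{"dx":0,"dy":0,"dz":0,"ax":0,"ay":0,"az":0}]' >/dev/null;  python3 - <<'E'
from leg import *
leg(None,1,1)
a=save("top","top3")[140:260,165:285];b=save("side","side3")[190:330,200:340]
cv2.imwrite("pics/crop3.png",cv2.cvtColor(np.hstack([cv2.resize(x,(399,399),interpolation=cv2.INTER_CUBIC) for x in(a,b)]),cv2.COLOR_RGB2BGR))
E
```

```text
grip_force: 58.0
q [-7.8, 44.6, 102.9, 73.8, 78.9, -57.2] p [0.5876 0.2263 0.167 ] f [-0.  -0.5 -3.9] op 0.0499 g 58.0 t 14.05
1 rows d [-0.11 -0.16  0.11] a [ 0.011 -0.004 -0.001] |d|mm 2.2
[0.586      0.22703477 0.04559253]
```

View pics/crop3.png

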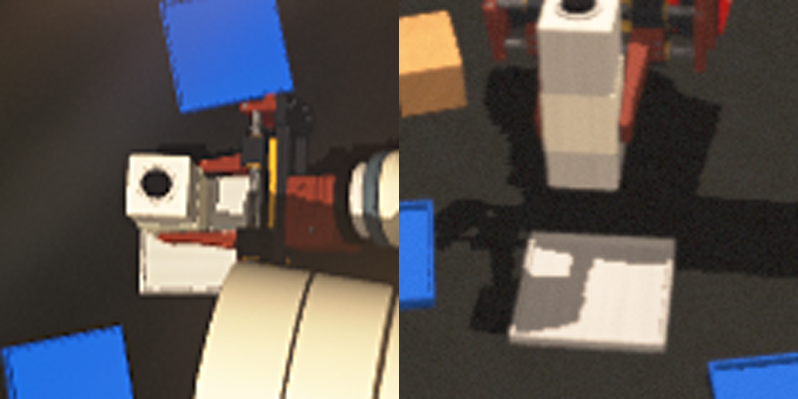

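```bash
python3 - <<'E'
from leg import *
from scipy.optimize import least_squares as L
ps,Rs=grasp(.048,.008,18);Rs=pick(Rs,np.array([[.6,-.1,-.79],[-.06,-.995,.08],[-.797,0,-.604]]))
A=R@Rs.T@RT; c=p+R@Rs.T@(cT-ps)
print("pred c",c.round(4),"tin z",A[:,2].round(4),A[:,0].round(2))
print("base z",(c-A[:,2]*.07).round(4))
for n in("side","top"):
    im=cv2.imread(f"pics/{n}3.png");h=.07
    C=np.array([[sx,sy,sz] for sz in(-.07,.07) for sx,sy in((-.025,-.025),(.025,-.025),(.025,.025),(-.025,.025))])@A.T+c
    x0,y0=(215,160) if n=="side" else (190,170);s=6
    g=cv2.resize(im[y0:y0+100,x0:x0+65],None,fx=s,fy=s,interpolation=cv2.INTER_CUBIC)
    q=((proj(n,C)-[x0-.5,y0-.5])*s).astype(int)
    for k in(0,4): cv2.polylines(g,[q[k:k+4].reshape(-1,1,2)],True,(0,0,255) if k else (0,255,0),1)
    globals()["g"+n]=g
cv2.imwrite("pics/ov.png",np.hstack([gside,gtop]))
E
```

```text
q [-7.8, 44.6, 102.8, 73.9, 79.0, -57.2] p [0.5881 0.2261 0.168 ] f [ 0.9  0.3 -2.9] op 0.0496 g 58.0 t 14.15
pred c [0.588  0.216  0.1959] tin z [-2.8e-03 -8.0e-04  1.0e+00] [0. 1. 0.]
base z [0.5882 0.2161 0.1259]
```

View pics/ov.png

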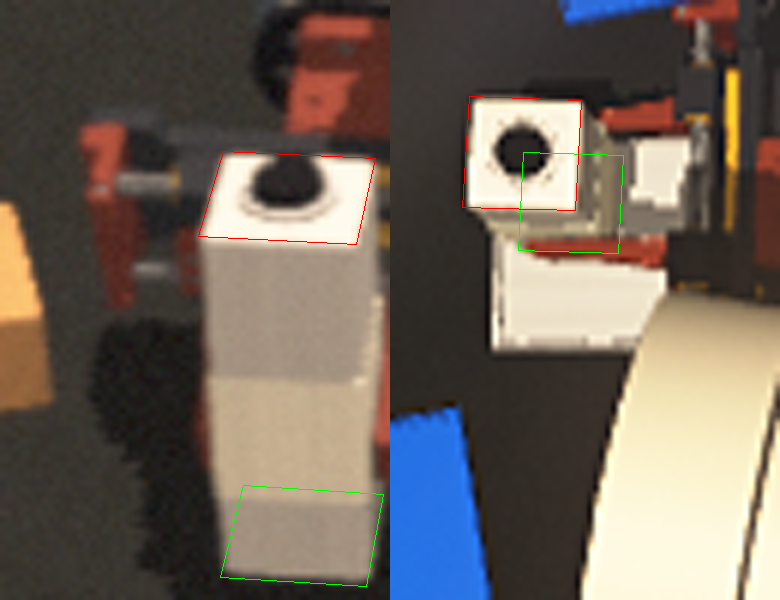

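The overlay shows the tin upright with its cap up, matching the prediction within about 1 px, and centred over the tray.

```bash
python3 -c "
from h import *
p,R,o=st();print((R.T@[0,0,-1]).round(3), (R.T@[.586-.588,.217-.216,-.108]*100).round(2), (R.T@[0,.01,0]*100).round(2))"
```

```text
[-0.951 -0.003  0.308] [-10.24  -0.23   3.42] [ 0.31 -0.    0.95]
```

```bash
python3 -m crank '[{"dx":-1.0,"dy":-0.03,"dz":0.34,"ax":0,"ay":0,"az":0},{"dx":-1.5,"dy":-0.03,"dz":0.5,"ax":0,"ay":0,"az":0},{"dx":-1.6,"dy":-0.03,"dz":0.53,"ax":0,"ay":0,"az":0},{"dx":-1.6,"dy":-0.03,"dz":0.53,"ax":0,"ay":0,"az":0},{"dx":-1.6,"dy":-0.03,"dz":0.53,"ax":0,"ay":0,"az":0},{"dx":-1.5,"dy":-0.03,"dz":0.5,"ax":0,"ay":0,"az":0},{"dx":-1.0,"dy":-0.03,"dz":0.34,"ax":0,"ay":0,"az":0},{"dx":-0.4,"dy":0,"dz":0.13,"ax":0,"ay":0,"az":0},{"dx":0,"dy":0,"dz":0,"ax":0,"ay":0,"az":0},{"dx":0,"dy":0,"dz":0,"ax":0,"ay":0,"az":0}]' 1 58; python3 -c "
from leg import *
leg(None,1,1);print(R.T@[0,0,-1])"
```

```text
t: 15.4
eef_pos: [0.5864, 0.2277, 0.0605]
tcp_rot: [[-0.003, 1.0, 0.003], [0.307, -0.001, 0.952], [0.952, 0.004, -0.307]]
ft_force: [-0.2, 0.1, -2.9]
opening: 0.05
grip_force: 58.0
q [-7.7, 55.6, 100.6, 75.8, 76.7, -66.0] p [0.5864 0.2277 0.0605] f [-0.2  0.1 -2.9] op 0.05 g 58.0 t 15.4
1 rows d [ 9.98 -0.   -3.29] a [ 0.018 -0.014  0.022] |d|mm 105.1
[0.586      0.22703477 0.04559253]
[-0.95167416 -0.00369816  0.30708731]
```

```bash
python3 -m crank '[{"dx":-0.3,"dy":0,"dz":0.1,"ax":0,"ay":0,"az":0},{"dx":-0.3,"dy":0,"dz":0.1,"ax":0,"ay":0,"az":0},{"dx":-0.3,"dy":0,"dz":0.1,"ax":0,"ay":0,"az":0},{"dx":-0.1,"dy":0,"dz":0.03,"ax":0,"ay":0,"az":0},{"dx":-0.1,"dy":0,"dz":0.03,"ax":0,"ay":0,"az":0},{"dx":-0.1,"dy":0,"dz":0.03,"ax":0,"ay":0,"az":0},{"dx":0,"dy":0,"dz":0,"ax":0,"ay":0,"az":0},{"dx":0,"dy":0,"dz":0,"ax":0,"ay":0,"az":0}]' 1 58 | sed -n '2p;4p'
python3 -m crank '[{"dx":-0.1,"dy":0,"dz":0.03,"ax":0,"ay":0,"az":0},{"dx":0,"dy":0,"dz":0,"ax":0,"ay":0,"az":0}]' | sed -n '2p;4p'
python3 -m crank '[{"dx":-0.1,"dy":0,"dz":0.03,"ax":0,"ay":0,"az":0},{"dx":0,"dy":0,"dz":0,"ax":0,"ay":0,"az":0}]' | sed -n '2p;4p'
```

```text
eef_pos: [0.5862, 0.2278, 0.0474]
ft_force: [0.1, 0.6, -5.0]
eef_pos: [0.5861, 0.2277, 0.0463]
ft_force: [-0.7, -0.7, -4.4]
eef_pos: [0.5861, 0.2277, 0.0452]
ft_force: [-0.5, 0.1, -4.2]
```

```bash
for i in 1; do python3 -m crank '[{"dx":-0.08,"dy":0,"dz":0.025,"ax":0,"ay":0,"az":0},{"dx":0,"dy":0,"dz":0,"ax":0,"ay":0,"az":0}]' | sed -n '2p;4p'
python3 -m crank '[{"dx":-0.08,"dy":0,"dz":0.025,"ax":0,"ay":0,"az":0},{"dx":0,"dy":0,"dz":0,"ax":0,"ay":0,"az":0}]' | sed -n '2p;4p'; done
```

```text
eef_pos: [0.5861, 0.2277, 0.0444]
ft_force: [1.2, -0.0, -2.6]
eef_pos: [0.5862, 0.2277, 0.0442]
ft_force: [-1.8, -1.2, 2.5]
```

```bash
python3 -m crank '[{"dx":0,"dy":0,"dz":0,"ax":0,"ay":0,"az":0},{"dx":0,"dy":0,"dz":0,"ax":0,"ay":0,"az":0}]' 1 8 | sed -n '2p;4p'
python3 -m crank '[{"dx":0,"dy":0,"dz":0,"ax":0,"ay":0,"az":0},{"dx":0,"dy":0,"dz":0,"ax":0,"ay":0,"az":0},{"dx":0,"dy":0,"dz":0,"ax":0,"ay":0,"az":0},{"dx":0,"dy":0,"dz":0,"ax":0,"ay":0,"az":0}]' 0.1 8
python3 -m crank '[{"dx":0,"dy":0,"dz":-1,"ax":0,"ay":0,"az":0},{"dx":0,"dy":0,"dz":-2,"ax":0,"ay":0,"az":0},{"dx":0,"dy":0,"dz":-3,"ax":0,"ay":0,"az":0},{"dx":0,"dy":0,"dz":-3,"ax":0,"ay":0,"az":0},{"dx":0,"dy":0,"dz":-3,"ax":0,"ay":0,"az":0},{"dx":0,"dy":0,"dz":-2,"ax":0,"ay":0,"az":0},{"dx":0,"dy":0,"dz":0,"ax":0,"ay":0,"az":0}]' 0.1 | sed -n '2p;4p'
python3 - <<'E'
from n import *
a=save("top","top4");b=save("side","side4")
cv2.imwrite("pics/fin.png",cv2.cvtColor(np.hstack([cv2.resize(a,(400,300)),cv2.resize(b,(400,300))]),cv2.COLOR_RGB2BGR))
print(proj("side",[.586,.217,.151]),proj("top",[.586,.217,.151]))
E
```

```text
eef_pos: [0.5862, 0.2277, 0.0442]
ft_force: [-1.6, -3.6, 4.1]
t: 18.15
eef_pos: [0.5862, 0.2277, 0.0435]
tcp_rot: [[-0.002, 1.0, 0.002], [0.307, -0.001, 0.952], [0.952, 0.003, -0.307]]
ft_force: [-0.1, -0.0, 0.4]
opening: 0.079
grip_force: 0.0
eef_pos: [0.5866, 0.0926, 0.0872]
ft_force: [0.5, 0.7, -0.3]
q [-20.2, 53.8, 97.6, 64.3, 83.4, -63.3] p [0.5866 0.0926 0.0872] f [ 0.5  0.7 -0.3] op 0.0792 g 0.0 t 19.02
[[265.59320282 239.56252646]] [[217.954184  202.7036617]]
```

View pics/side4.png

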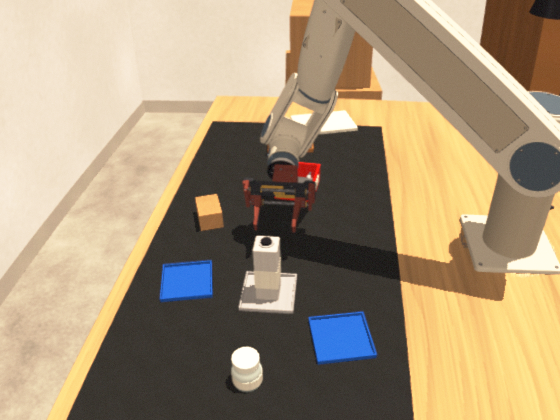

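The tin stands upright in the steel tray, with its cap at (266,240), exactly where predicted. The gripper is clear and the carton, jar and blue trays are unmoved.

```bash
python3 -c "
from cell import *
print(hand_in())"
```

```text
the job is handed in; nothing more can be done
None
```

The oil tin is out of the bin and stands upright, cap on top, in the steel drip tray; I handed the job in at about 19 s, and the carton and jar were still in place (the arm hid the stone in the last picture).

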